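# Take a customer's tankard in through the counter hatch and weigh it

### The arm

A 6-joint arm with a two-finger parallel gripper is mounted at the origin on the work surface. World frame = base frame: x ahead of the robot, y to its left, z up, the work surface at z = 0. Lengths are in m, angles in degrees, forces in N, time in s.
With the tool pointing down it reaches from about 0.375 to 0.75 m from the base axis. Payload 9 kg.
Tool frame: the origin (TCP) lies at the very end of the fingers, on their centre line; the grasp point (between the pads) lies 19 mm behind it; z points along the fingers, y is the line along which they close (so a half turn about z gives the same grasp; the last joint's range is limited). The gripper opens to 85 mm and grips with 20 to 120 N. Pads are 22 mm wide; open, the fingers measure 114 mm over their backs; the gripper's body (76 mm by 85 mm) begins 54 mm behind the grasp point. The pads swing forward as they close: fully open they stand 13 mm farther back than shut.
Start: joints at [51.87, 5.964, 5.575, 89.605, 0, 77.527], TCP at [0.26, 0.541, 0.231] pointing down, gripper open.
Joint ranges: [-171.21, 171.21], [-48.23, 106.86], [-62.78, 66.21], [-105.2, 120.99], [-86.42, 89.51], [-180, 180]. Speed limits (degrees/s): [127.2, 127.2, 147.25, 180, 180, 180].

### API

Orientations are given as a 3x3 rotation matrix whose columns are the frame's x, y, z axes.
In Python, from rig import r gives the robot as it stands.
- The arm moves only by the tool apply_moves, never from a script. Its argument "rows" is a list of rows, each an object of numbers: "rx", "ry", "rz": the turn, a rotation vector about the tool's x, y, z in degrees; "x", "y", "z": the shift along the tool's x, y, z in cm; "claw": the opening, from -1 (shut) to 1 (fully open), so that 0 is half open. A call has 1 to 20 rows; each row is the pose to reach, as a shift and turn from the pose commanded when the call began, along the tool's axes at that moment; what a row does not reach only later rows make up. A row lasts 1/12 s, in which the tool goes at most 41.7 mm and 7.16 degrees, less where a joint would pass 70% of its speed; a pose out of reach is approached as far as the arm can. A call with a gripper value outside its range is refused whole. The fingers move at their own pace and stop on an object; "grip_force" is the grip in N (left out, the last holds). Time passes only in rows, so rows that repeat a pose let the fingers close. It gives the time, the measured TCP pose, the force, the opening and the grip force at its end, in the units of the state.
- r.state(): the state, without advancing time (a new reading comes with each control period).
- r.camera(name): name is "scene" or "top"; returns (picture, depth): 384x512x3 uint8, red, green, blue; 384x512 float32, m along the optical axis (not along the pixel's ray), 0 where there is no reading.
- r.camera_info(name): a dict with "K" (3x3 intrinsics, pixels), "world_from_camera" (4x4, takes a point from camera to world coordinates). Camera axes: x right, y down, z forward; pixel columns grow to the right and rows downward; lengths in m; the calibration is good to about 2 mm. A picture is of the moment at which its call begins. camera_info takes no time and is no camera call.
- r.close_job(): hands the job in; it is judged then, once.
The state is a dict: "t": time; "qpos": joint angles; "joint_vel": joint speeds; "tau": joint torques, N m; "eef_pos": TCP position; "eef_rot": TCP orientation; "contact_force": force on the tool from outside, world axes, zero at the start; "wrist_torque": the same for the moment, N m; "opening": opening from 0.0 (shut) to 1.0 (fully open); "grip_force": force on a finger pad.
Only numpy, scipy, OpenCV 4.12 (cv2) and the standard library are available. Lean on these libraries where they do the work, as an engineer would, in place of code of your own. Each camera call takes 0.05 s, during which the arm holds its last target. There are 200 camera calls.

### The job

A customer has left a tankard in the counter hatch with the outer door still open. Shut the outer door fully (the lever beside the hatch works it), and only then slide the inner door open; lift the tankard out without tipping it and set it down gently, upright and wholly on the pan of the scale. Keep the outer door shut, and do not push about or knock over the other goods on the counter.

Things in the scene. Friction and masses are not known exactly. Their poses are not given: they have to be found in the camera images.
- hatch: counter hatch fixed on the counter in a low glazed screen: a grey steel chamber 290 (y) wide and 250 mm high with a clear roof and a glazed door at each end. Origin: centre of its underside, at counter level; +x points to the customer, -x to the staff side (the robot's), +y to the left seen by the staff. The screen's wings stand at x 53 to 67 mm, 235 mm high, y -300 to +440 mm
- hatch_floor (a point): point on the chamber's cork-lined floor, 15 mm above the counter, at hatch x -45, y 0 mm; axes as the hatch's. The chamber is 272 mm wide between its side walls (hatch y -136 to +136), from hatch x -150 mm at the floor to +50 mm; the inner door's bottom track crosses in front of it at hatch x -184 to -160 mm, 31 mm high
- roof_edge (a point): middle of the roof's front edge (staff side), top face, 250 mm above the counter, at hatch x -54 mm; axes as the hatch's. The flat roof, with its front bar, is 12 mm thick and covers the chamber from here to the customer's side. The inner door's top track lies on it along y, hatch x -58 to -42 mm, its top 264 mm up. Both tracks run on to hatch y +430 mm
- outer_door (a joint): the outer door, a glazed steel flap 262 x 180 mm on the customer's side, top-hung on a shaft along the hatch's y; rad: 0 is shut (hanging upright, against a stop), up to 1.1 is open, swung out and up towards the customer. A hand lever fixed to the shaft turns with it. Stays where it is left, by friction; 2 to 6 N at the lever's knob shuts it
- lever_knob (a point): centre of the black ball knob, 32 mm diameter, on the outer door's lever, beside the chamber on its right (hatch y -215 mm, 57 mm clear of its wall). It swings about lever_pivot at 110 mm: with the door open by q rad the lever leans q + 0.175 rad from upright towards hatch -x. To shut the door move the knob away from the staff side (hatch +x) and up until it stops
- lever_pivot (a point): point on the outer door's shaft at the foot of the lever, 200 mm above the counter, at hatch x +56, y -215 mm; the shaft runs along the hatch's y
- inner_door (a joint): the inner door, a glazed shutter 278 mm wide and 250 mm long that leans back 25 degrees (top edge away from the staff) and closes the staff side; slides along the hatch's +y in its tracks; m: 0 is shut, 0.25 is fully open (a stop). Stays where it is left; about 3 N moves it
- slide_knob (a point): centre of the black upright cylindrical knob on the inner door's top edge, 25 mm diameter, 45 mm high (22 mm above and below this point), 292 mm above the counter; with the door shut it is at hatch x -78, y -70 mm, and it moves along hatch +y with the door
- tankard: the customer's plain pewter tankard, open-topped: straight round body 64 mm diameter (bands 66 mm), 100 mm high, about 0.3 kg, with one handle that stands out to 66 mm from its axis between 22 and 90 mm height. Origin: centre of its underside; z is its axis, +x points to the handle. It stands upright on the hatch's floor, partly under the roof, the handle to the staff side
- scale: grey bench scale fixed on the counter, 210 (its x) x 190 (its y) mm, with a display strip on its -x side and a flat steel weighing pan. Origin: centre of its underside
- pan (a point): centre of the top face of the scale's steel pan, 55 mm above the counter; the pan is flat, 150 (x) by 160 (y) mm, axes as the scale's
- stone_bottle: bystander: beige stoneware bottle, 68 mm diameter, 175 mm high; origin at the centre of its underside
- tea_tin: bystander: green round tin, 72 mm diameter, 100 mm high; origin at the centre of its underside
- enamel_mug: bystander: white enamel mug, 76 mm diameter, 85 mm high; origin at the centre of its underside
- green_bottle: bystander: green glass bottle, 60 mm diameter, 190 mm high; origin at the centre of its underside
- candlestick: bystander: brass candlestick, foot 90 mm diameter, 142 mm high; origin at the centre of its underside

How it is judged:
By the outcome, as a careful person would: the job done as asked, in the order asked, and still so for the second after the job is handed in, with the robot touching nothing.
It also fails if it takes over 69 s, if anything falls off the work surface, if the arm or the gripper's body presses on something with over 40 N, if the wrist force passes 120 N, or if a joint passes its speed limit or range.

## Working session

There is one attempt and no reset: what is moved stays moved. The work goes in short steps, Python scripts to look and compute and a tool call to move; the robot and the scene stay as the last step left them, time stands still between calls to the robot, and variables do not carry over. Pictures are saved under pics/ and viewed, at most 10 in all, crops included, and the job is handed in when it is done.

Besides the shell and the picture viewer there is one more tool, called after "Emit:" as name(argument=value, ...) on one line, values as JSON. apply_moves: Moves the arm, as the interface text tells. Its arguments: {"type":"object","properties":{"rows":{"type":"array"},"grip_force":{"type":"number"}},"required":["rows"]}

```bash
mkdir -p pics; ls
cat > h.py <<'E'
import numpy as np, cv2
from rig import r
def snap(n,f):
    p,d=r.camera(n); cv2.imwrite('pics/'+f+'.png',p[:,:,::-1]); np.savez('pics/'+f,p=p,d=d,K=r.camera_info(n)['K'],T=r.camera_info(n)['world_from_camera']); return p,d
def cloud(f):
    z=np.load('pics/'+f+'.npz'); d=z['d']; v,u=np.indices(d.shape); K=z['K']
    c=np.stack([(u-K[0,2])/K[0,0]*d,(v-K[1,2])/K[1,1]*d,d,np.ones_like(d)],-1)
    w=(c@np.array(z['T']).T)[...,:3]; w[d==0]=np.nan; return z['p'],w
E
python3 - <<'E'
from h import *
for n in('scene','top'):
    snap(n,n+'1'); i=r.camera_info(n); print(np.round(i['K'],1),np.round(i['world_from_camera'],3))
print(r.state())
a=[cv2.imread(f'pics/{n}1.png') for n in('scene','top')]
E
```

```text
pics
[[357.7   0.  259.7]
 [  0.  357.7 186.3]
 [  0.    0.    1. ]] [[-0.981  0.164 -0.102  0.622]
 [ 0.193  0.852 -0.487  0.623]
 [ 0.007 -0.498 -0.867  1.363]
 [ 0.     0.     0.     1.   ]]
[[460.2   0.  255.7]
 [  0.  460.2 184.7]
 [  0.    0.    1. ]] [[ 0.016 -0.998  0.06   0.377]
 [-1.    -0.017 -0.014 -0.029]
 [ 0.015 -0.06  -0.998  1.903]
 [ 0.     0.     0.     1.   ]]
{'t': 0.1, 'qpos': array([ 5.18725084e+01,  5.99631905e+00,  5.53125577e+00,  8.96050810e+01,
       -5.70530931e-05,  7.75293593e+01]), 'joint_vel': array([ 0.0383004 ,  0.00988522,  0.06415037, -0.0044269 , -0.08057379,
        0.05123743]), 'tau': array([ 7.37635157e-03, -5.58212507e+01,  5.04714453e+01,  1.32023235e-02,
       -2.60052857e-04, -2.03820355e-05]), 'eef_pos': array([0.25956243, 0.54061282, 0.23058613]), 'eef_rot': array([[-9.01403253e-01,  4.32979914e-01, -7.55083584e-04],
       [ 4.32980492e-01,  9.01402776e-01, -9.63655579e-04],
       [ 2.63390929e-04, -1.19557874e-03, -9.99999251e-01]]), 'contact_force': array([ 0.45260538,  0.41437069, -0.96822877]), 'wrist_torque': array([0.03954393, 0.01057844, 0.00724287]), 'grip_force': 0.0, 'opening': 1.0007833901927363}
```

View pics/scene1.png

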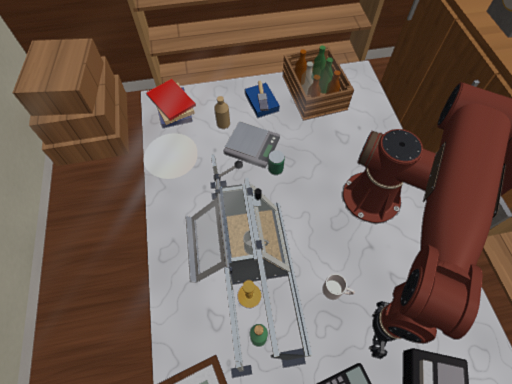

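View pics/top1.png

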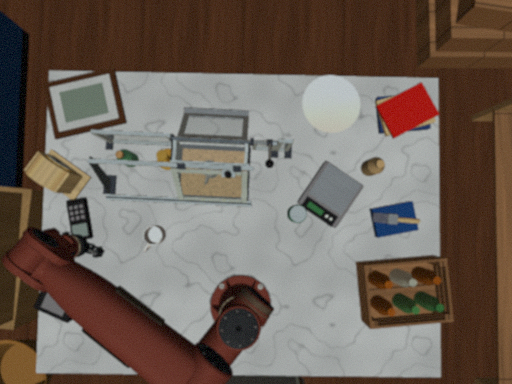

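The scene view shows the hatch, with its lever knob near (238,165), slide knob near (258,194) and tankard near (254,240). The top view has the lever knob at (270,163), the slide knob at (228,174) and the scale at (330,195). I'll enlarge both for pixel accuracy.

Run:
```python
import cv2,numpy as np
a=cv2.imread('pics/top1.png')[90:260,80:400]; b=cv2.imread('pics/scene1.png')[85:375,140:370]
cv2.imwrite('pics/c1.png',cv2.resize(a,None,fx=2.5,fy=2.5,interpolation=2))
cv2.imwrite('pics/c2.png',cv2.resize(b,None,fx=2,fy=2,interpolation=2))
from h import *
for f,pts in(('top1',[(270,163),(228,174),(330,195),(298,214),(154,235),(126,155),(165,155),(373,166),(210,180),(172,170),(250,170),(172,200),(250,200)]),('scene1',[(238,165),(258,194),(254,240),(252,139),(277,162),(335,287),(250,290),(259,332),(222,112)])):
    p,w=cloud(f)
    for u,v in pts: print(f,u,v,np.round(np.nanmedian(w[v-1:v+2,u-1:u+2].reshape(-1,3),0),3),p[v,u])
```

```text
top1 270 163 [ 0.552 -0.101  0.283] [22 22 25]
top1 228 174 [0.507 0.045 0.316] [25 17 21]
top1 330 195 [ 0.451 -0.355  0.054] [109 116 119]
top1 298 214 [ 0.372 -0.222  0.099] [143 156 156]
top1 154 235 [0.277 0.357 0.003] [186 192 193]
top1 126 155 [0.589 0.445 0.142] [51 84 58]
top1 165 155 [0.59  0.295 0.142] [147 118  54]
top1 373 166 [ 0.562 -0.505  0.144] [118  97  66]
top1 210 180 [0.494 0.118 0.179] [140 125  93]
top1 172 170 [0.524 0.251 0.239] [144 152 143]
top1 250 170 [ 0.531 -0.031  0.261] [137 144 141]
top1 172 200 [0.421 0.282 0.032] [101 110 110]
top1 250 200 [ 0.427 -0.034  0.006] [147 152 153]
scene1 238 165 [ 0.555 -0.086  0.281] [53 53 54]
scene1 258 194 [0.509 0.059 0.312] [12 11 14]
scene1 254 240 [0.55  0.199 0.259] [127 130 131]
scene1 252 139 [ 0.455 -0.361  0.056] [130 132 138]
scene1 277 162 [ 0.378 -0.19   0.097] [151 157 162]
scene1 335 287 [0.267 0.343 0.003] [188 190 186]
scene1 250 290 [0.588 0.326 0.14 ] [160 133  64]
scene1 259 332 [0.585 0.469 0.189] [152 122  84]
scene1 222 112 [ 0.569 -0.491  0.119] [128 107  77]
```

View pics/c1.png

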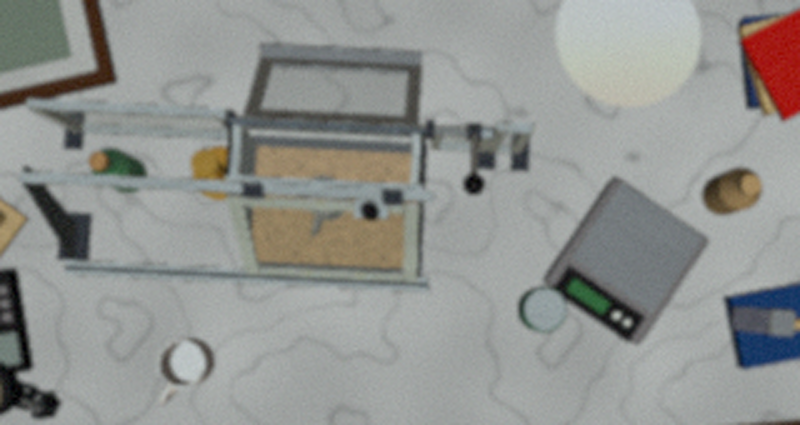

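View pics/c2.png

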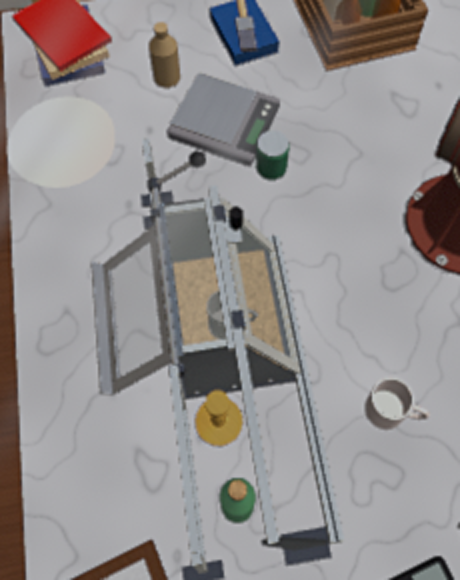

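The crops show the lever knob at top (269.2,163.6), the slide knob at (228,174.3), the tracks, and the tankard's handle near (205,181). The tea tin stands right beside the scale's display, and the candlestick and green bottle stand between the tracks to the left. Next I'll fit the hatch and scale poses.

```bash
cat >> h.py <<'E'
def ray(n,u,v,z):
    i=r.camera_info(n); T=np.array(i['world_from_camera']); d=T[:3,:3]@np.linalg.inv(i['K'])@[u,v,1]
    return T[:3,3]+d*(z-T[2,3])/d[2]
E
python3 - <<'E'
from h import *
from scipy.optimize import least_squares
t=lambda a,b:(80+a/2.5,90+b/2.5)
s=lambda a,b:(140+a/2,85+b/2)
# (cam,u,v),(hatch x,y or None,z)
O=[('top',*t(370,211),-78,-70,314),('scene',*s(236,212),-78,-70,314),
('top',*t(425,192),-50,None,264),('top',*t(60,180),-50,None,264),('top',*t(25,174),-50,430,264),
('top',*t(65,267),-172,430,31),('top',*t(428,284),-172,None,31),('top',*t(300,277),-172,None,31),
('top',*t(40,106),60,440,235),('scene',*s(335,540),-172,430,31),('scene',*s(277,240),-172,None,31),('scene',*s(270,542),-50,430,264)]
def H(p,x,y):
    c,q=np.cos(p[2]),np.sin(p[2]); return np.array([p[0]+c*x-q*y,p[1]+q*x+c*y])
def f(p,full=0):
    R=[]
    for n,u,v,x,y,z in O:
        w=ray(n,u,v,z/1e3)[:2]*1e3
        c,q=np.cos(p[2]),np.sin(p[2]); dx,dy=w-p[:2]; hx,hy=c*dx+q*dy,-q*dx+c*dy
        R+=[hx-x,0 if y is None else hy-y]
    return np.array(R)
o=least_squares(f,[560,120,0],loss='soft_l1',f_scale=4);p=o.x
print(p[:2],np.degrees(p[2]));print(np.round(f(p).reshape(-1,2),0).tolist())
np.save('hatch.npy',p)
for n,u,v in(('top',*t(473,184)),('scene',*s(197,159))):
  for z in(.25,.26,.27,.28,.29): 
    w=ray(n,u,v,z)[:2]*1e3; c,q=np.cos(p[2]),np.sin(p[2]); dx,dy=w-p[:2];print(n,z,np.round(w),np.round([c*dx+q*dy,-q*dx+c*dy]))
for q in(.5,.7,.9,1.,1.1): print(q,56-110*np.sin(q+.175),200+110*np.cos(q+.175))
print('slide',H(p,-78,-70),'tank?',[np.round(ray(*a),3) for a in(('top',*t(318,222),.1),('scene',*s(225,300),.115),('scene',*s(255,316),.1))])
P,w=cloud('top1'); m=(abs(w[...,2]-.055)<.006)&(w[...,1]<-.2)&(w[...,1]>-.5)&(w[...,0]>.33)&(w[...,0]<.56)
q=w[m][:,:2].astype('f4'); print(m.sum(),cv2.minAreaRect(q*1000))
for c in [(615,180),(707,240),(637,342),(548,283)]: print(ray('top',*t(*c),.05))
print('tin',ray('top',*t(543,310),.1),'mug',ray('top',*t(187,362),.085),'bottle',ray('top',*t(745,185),.175))
E
```

```text
[587.75587442 112.96752892] -2.039063094322392
[[-1.0, -1.0], [0.0, 5.0], [6.0, 0.0], [-4.0, 0.0], [2.0, -6.0], [-2.0, 1.0], [1.0, 0.0], [2.0, 0.0], [-5.0, -20.0], [2.0, 2.0], [-5.0, 0.0], [3.0, 4.0]]
top 0.25 [ 553. -100.] [ -27. -214.]
top 0.26 [ 552. -100.] [ -29. -214.]
top 0.27 [551. -99.] [ -30. -214.]
top 0.28 [550. -99.] [ -31. -213.]
top 0.29 [548. -99.] [ -32. -213.]
scene 0.25 [ 551. -109.] [ -29. -223.]
scene 0.26 [ 551. -102.] [ -29. -216.]
scene 0.27 [552. -96.] [ -29. -210.]
scene 0.28 [552. -89.] [ -28. -203.]
scene 0.29 [553. -82.] [ -28. -197.]
0.5 -12.738704840046992 285.8777646245692
0.7 -28.429785245962975 270.50965439796573
0.9 -40.75491654771679 252.33054675659676
1.0 -45.49588225381363 242.40973809775295
1.1 -49.22273465450846 232.06518535463198
slide [507.31460424  45.78715937] tank? [array([0.505, 0.136, 0.1  ]), array([0.542, 0.122, 0.115]), array([0.492, 0.158, 0.1  ])]
1181 ((478.752685546875, -369.9627380371094), (174.8564910888672, 266.73016357421875), 56.56538391113281)
[ 0.58455395 -0.339089    0.05      ]
[ 0.48956039 -0.4889887   0.05      ]
[ 0.3233195  -0.37628592  0.05      ]
[ 0.41587162 -0.23195797  0.05      ]
tin [ 0.37243186 -0.21907685  0.1       ] mug [0.28229468 0.33728454 0.085     ] bottle [ 0.56633773 -0.51558364  0.175     ]
```

Emit:
apply_moves(rows=[{"z":-8},{"z":-12},{"z":-16},{"z":-19},{"z":-19,"x":-6,"y":-6,"rz":-6,"claw":-1},{"z":-19,"x":-12,"y":-12,"rz":-12,"claw":-1},{"z":-19,"x":-48.9,"y":-47.6,"rz":-23.7,"claw":-1},{"z":-19,"x":-48.9,"y":-47.6,"rz":-23.7,"claw":-1},{"z":-19,"x":-48.9,"y":-47.6,"rz":-23.7,"claw":-1},{"z":-19,"x":-48.9,"y":-47.6,"rz":-23.7,"claw":-1},{"z":-19,"x":-48.9,"y":-47.6,"rz":-23.7,"claw":-1},{"z":-19,"x":-48.9,"y":-47.6,"rz":-23.7,"claw":-1},{"z":-19,"x":-48.9,"y":-47.6,"rz":-23.7,"claw":-1},{"z":-19,"x":-48.9,"y":-47.6,"rz":-23.7,"claw":-1},{"z":-19,"x":-48.9,"y":-47.6,"rz":-23.7,"claw":-1},{"z":-19,"x":-48.9,"y":-47.6,"rz":-23.7,"claw":-1},{"z":-19,"x":-48.9,"y":-47.6,"rz":-23.7,"claw":-1},{"z":-19,"x":-48.9,"y":-47.6,"rz":-23.7,"claw":-1},{"z":-19,"x":-48.9,"y":-47.6,"rz":-23.7,"claw":-1},{"z":-19,"x":-48.9,"y":-47.6,"rz":-23.7,"claw":-1}])

```text
schema error: expected keys rx, ry, rz, x, y, z, claw
```

Emit:
apply_moves(rows=[{"rx":0,"ry":0,"rz":0,"x":0,"y":0,"z":-8,"claw":1},{"rx":0,"ry":0,"rz":0,"x":0,"y":0,"z":-12,"claw":1},{"rx":0,"ry":0,"rz":0,"x":0,"y":0,"z":-16,"claw":1},{"rx":0,"ry":0,"rz":0,"x":0,"y":0,"z":-19,"claw":0},{"rx":0,"ry":0,"rz":-6,"x":-6,"y":-6,"z":-19,"claw":-1},{"rx":0,"ry":0,"rz":-12,"x":-12,"y":-12,"z":-19,"claw":-1},{"rx":0,"ry":0,"rz":-23.7,"x":-48.9,"y":-47.6,"z":-19,"claw":-1},{"rx":0,"ry":0,"rz":-23.7,"x":-48.9,"y":-47.6,"z":-19,"claw":-1},{"rx":0,"ry":0,"rz":-23.7,"x":-48.9,"y":-47.6,"z":-19,"claw":-1},{"rx":0,"ry":0,"rz":-23.7,"x":-48.9,"y":-47.6,"z":-19,"claw":-1},{"rx":0,"ry":0,"rz":-23.7,"x":-48.9,"y":-47.6,"z":-19,"claw":-1},{"rx":0,"ry":0,"rz":-23.7,"x":-48.9,"y":-47.6,"z":-19,"claw":-1},{"rx":0,"ry":0,"rz":-23.7,"x":-48.9,"y":-47.6,"z":-19,"claw":-1},{"rx":0,"ry":0,"rz":-23.7,"x":-48.9,"y":-47.6,"z":-19,"claw":-1},{"rx":0,"ry":0,"rz":-23.7,"x":-48.9,"y":-47.6,"z":-19,"claw":-1},{"rx":0,"ry":0,"rz":-23.7,"x":-48.9,"y":-47.6,"z":-19,"claw":-1},{"rx":0,"ry":0,"rz":-23.7,"x":-48.9,"y":-47.6,"z":-19,"claw":-1},{"rx":0,"ry":0,"rz":-23.7,"x":-48.9,"y":-47.6,"z":-19,"claw":-1},{"rx":0,"ry":0,"rz":-23.7,"x":-48.9,"y":-47.6,"z":-19,"claw":-1},{"rx":0,"ry":0,"rz":-23.7,"x":-48.9,"y":-47.6,"z":-19,"claw":-1}])

```text
t: 1.77
eef_pos: [0.4874, -0.0826, 0.4208]
eef_rot: [[-0.999, 0.035, -0.0], [0.035, 0.999, 0.0], [0.0, 0.0, -1.0]]
contact_force: [0.2, 0.5, -0.2]
opening: -0.003
grip_force: 0.0
```

Emit:
apply_moves(rows=[{"rx":0,"ry":0,"rz":0,"x":0,"y":0,"z":4,"claw":-1},{"rx":0,"ry":0,"rz":0,"x":0,"y":0,"z":8,"claw":-1},{"rx":0,"ry":0,"rz":0,"x":0,"y":0,"z":12,"claw":-1},{"rx":0,"ry":0,"rz":0,"x":0,"y":0,"z":14,"claw":-1},{"rx":0,"ry":0,"rz":0,"x":0,"y":0,"z":14,"claw":-1}])

```text
t: 2.18
eef_pos: [0.4852, -0.0796, 0.2755]
eef_rot: [[-0.999, 0.034, -0.007], [0.034, 0.999, 0.003], [0.008, 0.003, -1.0]]
contact_force: [-0.8, -0.5, 0.2]
opening: -0.003
grip_force: 0.0
```

Emit:
apply_moves(rows=[{"rx":0,"ry":0,"rz":0,"x":0,"y":-2,"z":1.5,"claw":-1},{"rx":0,"ry":0,"rz":0,"x":0,"y":-2,"z":3,"claw":-1},{"rx":0,"ry":0,"rz":0,"x":-1.5,"y":-2,"z":3,"claw":-1},{"rx":0,"ry":0,"rz":0,"x":-3,"y":-2,"z":3,"claw":-1},{"rx":0,"ry":0,"rz":0,"x":-4,"y":-2,"z":2.6,"claw":-1},{"rx":0,"ry":0,"rz":0,"x":-5,"y":-2,"z":2,"claw":-1},{"rx":0,"ry":0,"rz":0,"x":-6,"y":-2,"z":1.3,"claw":-1},{"rx":0,"ry":0,"rz":0,"x":-7,"y":-2,"z":0.6,"claw":-1},{"rx":0,"ry":0,"rz":0,"x":-8,"y":-2,"z":0.1,"claw":-1},{"rx":0,"ry":0,"rz":0,"x":-8,"y":-2,"z":0.1,"claw":-1}])

```text
t: 3.02
eef_pos: [0.5678, -0.1033, 0.2832]
eef_rot: [[-0.999, 0.034, 0.002], [0.034, 0.999, -0.001], [-0.002, -0.001, -1.0]]
contact_force: [-1.4, -1.0, 0.2]
opening: 0.001
grip_force: 0.5
```

Run:
```python
from h import *
snap('top','top2');snap('scene','scene2'); print(r.state()['contact_force'],r.state()['eef_pos'])
a=cv2.imread('pics/top2.png')[85:215,160:310]; b=cv2.imread('pics/scene2.png')[120:320,160:310]
cv2.imwrite('pics/c3.png',np.hstack([cv2.resize(a,(450,390)),cv2.resize(b,(292,390))]))
```

```text
[-0.00667074 -0.37834513 -0.74681707] [ 0.56720288 -0.10322948  0.28147923]
```

View pics/c3.png

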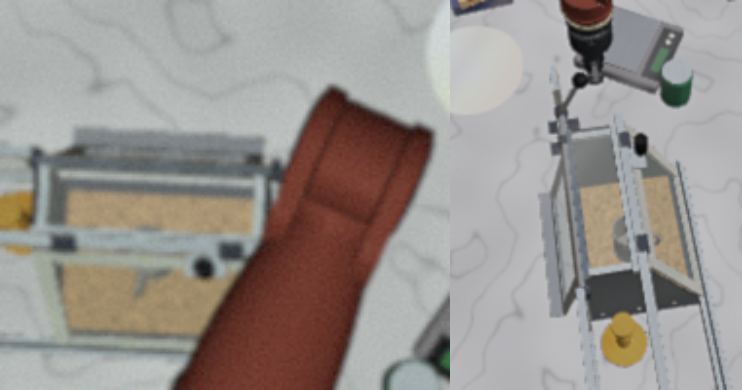

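The lever is turning and the flap is mostly down, with the finger behind the knob (about (580,80) in the crop). I'll keep pushing.

Emit:
apply_moves(rows=[{"rx":0,"ry":0,"rz":0,"x":-1,"y":0.1,"z":0.1,"claw":-1},{"rx":0,"ry":0,"rz":0,"x":-1.8,"y":0.1,"z":0,"claw":-1},{"rx":0,"ry":0,"rz":0,"x":-2.1,"y":0.1,"z":-0.1,"claw":-1},{"rx":0,"ry":0,"rz":0,"x":-2.3,"y":0.1,"z":-0.1,"claw":-1},{"rx":0,"ry":0,"rz":0,"x":-2.3,"y":0.1,"z":-0.1,"claw":-1}])

```text
t: 3.53
eef_pos: [0.589, -0.1027, 0.2817]
eef_rot: [[-0.999, 0.034, -0.001], [0.034, 0.999, 0.0], [0.001, 0.0, -1.0]]
contact_force: [-4.2, 0.3, 2.8]
opening: -0.0
grip_force: 2.0
```

Emit:
apply_moves(rows=[{"rx":0,"ry":0,"rz":0,"x":-0.2,"y":0,"z":0,"claw":-1},{"rx":0,"ry":0,"rz":0,"x":-0.3,"y":0,"z":0,"claw":-1},{"rx":0,"ry":0,"rz":0,"x":-0.4,"y":0,"z":0,"claw":-1},{"rx":0,"ry":0,"rz":0,"x":-0.4,"y":0,"z":0,"claw":-1}])

```text
t: 3.87
eef_pos: [0.5927, -0.1028, 0.2818]
eef_rot: [[-0.999, 0.034, -0.001], [0.034, 0.999, 0.0], [0.001, 0.0, -1.0]]
contact_force: [-6.4, 0.9, 4.9]
opening: -0.001
grip_force: 3.0
```

Emit:
apply_moves(rows=[{"rx":0,"ry":0,"rz":0,"x":-0.2,"y":0,"z":-0.1,"claw":-1},{"rx":0,"ry":0,"rz":0,"x":-0.4,"y":0,"z":-0.1,"claw":-1},{"rx":0,"ry":0,"rz":0,"x":-0.4,"y":0,"z":-0.1,"claw":-1}])

```text
t: 4.12
eef_pos: [0.5937, -0.1028, 0.2821]
eef_rot: [[-0.999, 0.034, -0.008], [0.034, 0.999, 0.0], [0.008, 0.0, -1.0]]
contact_force: [-24.2, 0.7, 5.2]
opening: 0.0
grip_force: 11.7
```

The knob has stalled at 24 N, so the outer door is on its stop. I'll back off to beside the slide knob.

Emit:
apply_moves(rows=[{"rx":0,"ry":0,"rz":0,"x":3,"y":0,"z":0,"claw":-1},{"rx":0,"ry":0,"rz":0,"x":6,"y":0,"z":0,"claw":-1},{"rx":0,"ry":0,"rz":0,"x":9.2,"y":0,"z":0,"claw":-1},{"rx":0,"ry":0,"rz":0,"x":9.2,"y":3,"z":0,"claw":-1},{"rx":0,"ry":0,"rz":0,"x":9.2,"y":6,"z":0,"claw":-1},{"rx":0,"ry":0,"rz":0,"x":9.2,"y":8.5,"z":0,"claw":-1},{"rx":0,"ry":0,"rz":0,"x":9.2,"y":8.5,"z":0,"claw":-1}])

```text
t: 4.7
eef_pos: [0.5082, -0.0117, 0.2829]
eef_rot: [[-1.0, 0.031, 0.002], [0.031, 1.0, 0.001], [-0.002, 0.001, -1.0]]
contact_force: [-0.5, -0.7, -0.1]
opening: -0.002
grip_force: 0.0
```

Run:
```python
from h import *
snap('scene','scene3'); print(r.state()['contact_force'],r.state()['eef_pos'])
b=cv2.imread('pics/scene3.png')[120:320,160:310]
cv2.imwrite('pics/c4.png',cv2.resize(b,(450,600)))
```

```text
[-0.42207355  0.04840883  0.627512  ] [ 0.50834849 -0.0133301   0.28270883]
```

View pics/c4.png

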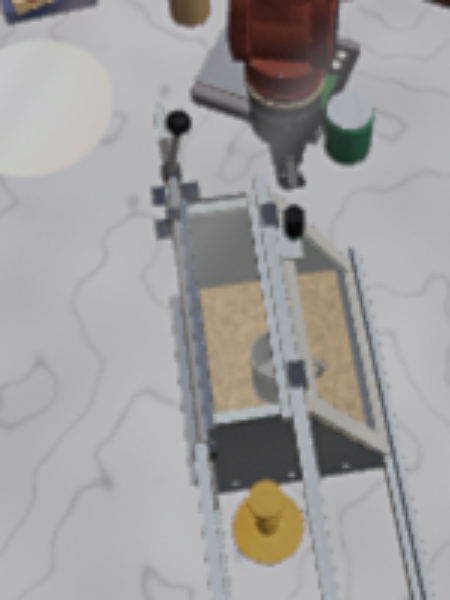

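The lever is up and the flap hangs shut; the finger is just right of the slide knob ((290,220) in the crop). Next I'll slide the inner door.

Emit:
apply_moves(rows=[{"rx":0,"ry":0,"rz":0,"x":0,"y":1.5,"z":0,"claw":-1},{"rx":0,"ry":0,"rz":0,"x":0,"y":3,"z":0,"claw":-1},{"rx":0,"ry":0,"rz":0,"x":0,"y":4.5,"z":0,"claw":-1},{"rx":0,"ry":0,"rz":0,"x":0,"y":6,"z":0,"claw":-1},{"rx":0,"ry":0,"rz":0,"x":0,"y":7.5,"z":0,"claw":-1},{"rx":0,"ry":0,"rz":0,"x":0,"y":9,"z":0,"claw":-1},{"rx":0,"ry":0,"rz":0,"x":0,"y":10.5,"z":0,"claw":-1},{"rx":0,"ry":0,"rz":0,"x":0,"y":12,"z":0,"claw":-1},{"rx":0,"ry":0,"rz":0,"x":0,"y":13.5,"z":0,"claw":-1},{"rx":0,"ry":0,"rz":0,"x":0,"y":15,"z":0,"claw":-1},{"rx":0,"ry":0,"rz":0,"x":0,"y":16.5,"z":0,"claw":-1},{"rx":0,"ry":0,"rz":0,"x":0,"y":18,"z":0,"claw":-1},{"rx":0,"ry":0,"rz":0,"x":0,"y":19.5,"z":0,"claw":-1},{"rx":0,"ry":0,"rz":0,"x":-0.1,"y":21,"z":0,"claw":-1},{"rx":0,"ry":0,"rz":0,"x":-0.1,"y":22.5,"z":0,"claw":-1},{"rx":0,"ry":0,"rz":0,"x":-0.1,"y":24,"z":0,"claw":-1},{"rx":0,"ry":0,"rz":0,"x":-0.1,"y":25.5,"z":0,"claw":-1},{"rx":0,"ry":0,"rz":0,"x":-0.1,"y":26.5,"z":0,"claw":-1},{"rx":0,"ry":0,"rz":0,"x":-0.1,"y":26.5,"z":0,"claw":-1}])

```text
t: 6.33
eef_pos: [0.5187, 0.2506, 0.2819]
eef_rot: [[-0.999, 0.033, 0.0], [0.033, 0.999, 0.0], [0.0, 0.0, -1.0]]
contact_force: [0.6, -0.3, 0.4]
opening: -0.0
grip_force: 0.0
```

Emit:
apply_moves(rows=[{"rx":0,"ry":0,"rz":0,"x":0,"y":0.8,"z":0,"claw":-1},{"rx":0,"ry":0,"rz":0,"x":0,"y":1.4,"z":0,"claw":-1},{"rx":0,"ry":0,"rz":0,"x":0,"y":1.8,"z":0,"claw":-1},{"rx":0,"ry":0,"rz":0,"x":0,"y":1.8,"z":0,"claw":-1}])

```text
t: 6.67
eef_pos: [0.5193, 0.2682, 0.282]
eef_rot: [[-0.999, 0.034, 0.0], [0.034, 0.999, 0.0], [-0.0, 0.0, -1.0]]
contact_force: [0.3, -0.6, -0.2]
opening: -0.001
grip_force: 0.0
```

Emit:
apply_moves(rows=[{"rx":0,"ry":0,"rz":0,"x":0,"y":-2,"z":-2,"claw":-1},{"rx":0,"ry":0,"rz":0,"x":0,"y":-4,"z":-6,"claw":-1},{"rx":0,"ry":0,"rz":0,"x":2,"y":-6,"z":-10,"claw":-1},{"rx":0,"ry":0,"rz":0,"x":5,"y":-10,"z":-12,"claw":-1},{"rx":0,"ry":0,"rz":0,"x":10,"y":-45,"z":-12,"claw":1},{"rx":0,"ry":0,"rz":0,"x":10,"y":-45,"z":-12,"claw":1},{"rx":0,"ry":0,"rz":0,"x":10,"y":-45,"z":-12,"claw":1},{"rx":0,"ry":0,"rz":0,"x":10,"y":-45,"z":-12,"claw":1},{"rx":0,"ry":0,"rz":0,"x":10,"y":-45,"z":-12,"claw":1},{"rx":0,"ry":0,"rz":0,"x":10,"y":-45,"z":-12,"claw":1},{"rx":0,"ry":0,"rz":0,"x":10,"y":-45,"z":-12,"claw":1},{"rx":0,"ry":0,"rz":0,"x":10,"y":-45,"z":-12,"claw":1},{"rx":0,"ry":0,"rz":0,"x":10,"y":-45,"z":-12,"claw":1},{"rx":0,"ry":0,"rz":0,"x":10,"y":-45,"z":-12,"claw":1},{"rx":0,"ry":0,"rz":0,"x":10,"y":-45,"z":-12,"claw":1}])

```text
t: 7.92
eef_pos: [0.4033, -0.1802, 0.4017]
eef_rot: [[-0.999, 0.038, -0.0], [0.038, 0.999, 0.001], [0.0, 0.001, -1.0]]
contact_force: [-0.3, 0.5, -0.0]
opening: 0.998
grip_force: 0.0
```

Run:
```python
from h import *
snap('top','top4');snap('scene','scene4')
# average for noise
T=[r.camera('top')[0] for _ in range(4)]; S=[r.camera('scene')[0] for _ in range(4)]
a=np.mean(T,0)[130:215,150:260,::-1].astype('u1'); b=np.mean(S,0)[170:300,170:300,::-1].astype('u1')
cv2.imwrite('pics/c5.png',np.hstack([cv2.resize(a,(440,340),interpolation=2),np.zeros((340,10,3),'u1'),cv2.resize(b[:113],(390,340),interpolation=2)][:2]) if 0 else np.hstack([cv2.copyMakeBorder(cv2.resize(a,(440,340),interpolation=2),0,50,0,0,0),cv2.resize(b,(360,390)) if 0 else cv2.resize(b[:,:120],(360,390),interpolation=2)]))
for f in('top4','scene4'):
    P,w=cloud(f); p=np.load('hatch.npy'); c,q=np.cos(p[2]),np.sin(p[2]); d=w*1e3; d[...,:2]-=p[:2]
    h=np.stack([c*d[...,0]+q*d[...,1],-q*d[...,0]+c*d[...,1],d[...,2]],-1)
    m=(h[...,0]>-140)&(h[...,0]<-5)&(abs(h[...,1])<110)&(h[...,2]>35)&(h[...,2]<125)
    print(f,m.sum(),np.round(h[m][::max(1,m.sum()//30)]).tolist())
```

```text
top4 82 [[-41.0, 44.0, 86.0], [-45.0, 44.0, 87.0], [-45.0, -14.0, 117.0], [-37.0, -16.0, 35.0], [-50.0, 43.0, 91.0], [-49.0, -14.0, 114.0], [-55.0, 41.0, 112.0], [-53.0, -10.0, 117.0], [-49.0, -15.0, 69.0], [-57.0, -11.0, 121.0], [-52.0, -14.0, 57.0], [-61.0, -7.0, 114.0], [-56.0, -11.0, 64.0], [-67.0, 27.0, 121.0], [-64.0, -2.0, 105.0], [-61.0, -8.0, 74.0], [-70.0, 29.0, 103.0], [-70.0, 21.0, 110.0], [-69.0, 13.0, 112.0], [-69.0, 5.0, 108.0], [-67.0, -1.0, 90.0], [-63.0, -6.0, 49.0], [-73.0, 22.0, 97.0], [-73.0, 13.0, 103.0], [-71.0, 7.0, 79.0], [-68.0, 2.0, 53.0], [-77.0, 25.0, 104.0], [-73.0, 22.0, 49.0], [-72.0, 14.0, 45.0], [-71.0, 7.0, 35.0], [-81.0, 25.0, 100.0], [-77.0, 22.0, 49.0], [-85.0, 25.0, 96.0], [-82.0, 20.0, 62.0], [-89.0, 24.0, 99.0], [-93.0, 27.0, 106.0], [-90.0, 24.0, 61.0], [-96.0, 28.0, 93.0], [-93.0, 25.0, 45.0], [-100.0, 29.0, 85.0], [-104.0, 29.0, 83.0]]
scene4 50 [[-68.0, 2.0, 112.0], [-67.0, 7.0, 114.0], [-67.0, 6.0, 101.0], [-70.0, 12.0, 115.0], [-69.0, 17.0, 118.0], [-69.0, 20.0, 116.0], [-68.0, 23.0, 113.0], [-68.0, 25.0, 110.0], [-72.0, 24.0, 104.0], [-
[... 171 characters left out ...]
, [-83.0, 28.0, 100.0], [-86.0, 29.0, 102.0], [-91.0, 26.0, 92.0], [-94.0, 30.0, 101.0], [-67.0, 33.0, 109.0], [-82.0, 31.0, 99.0], [-86.0, 31.0, 96.0], [-90.0, 30.0, 94.0], [-94.0, 31.0, 93.0], [-98.0, 31.0, 93.0], [-94.0, 32.0, 87.0], [-98.0, 32.0, 84.0], [-102.0, 32.0, 82.0], [-94.0, 32.0, 76.0], [-97.0, 34.0, 78.0], [-101.0, 34.0, 77.0], [-73.0, 21.0, 45.0], [-77.0, 22.0, 47.0], [-80.0, 25.0, 53.0], [-84.0, 24.0, 48.0], [-87.0, 27.0, 54.0], [-91.0, 31.0, 62.0], [-94.0, 33.0, 67.0], [-98.0, 34.0, 70.0], [-72.0, 26.0, 46.0], [-76.0, 26.0, 46.0], [-80.0, 28.0, 49.0], [-84.0, 27.0, 44.0], [-87.0, 29.0, 49.0], [-91.0, 32.0, 55.0], [-94.0, 32.0, 55.0], [-72.0, 28.0, 41.0], [-75.0, 29.0, 43.0]]
```

View pics/c5.png

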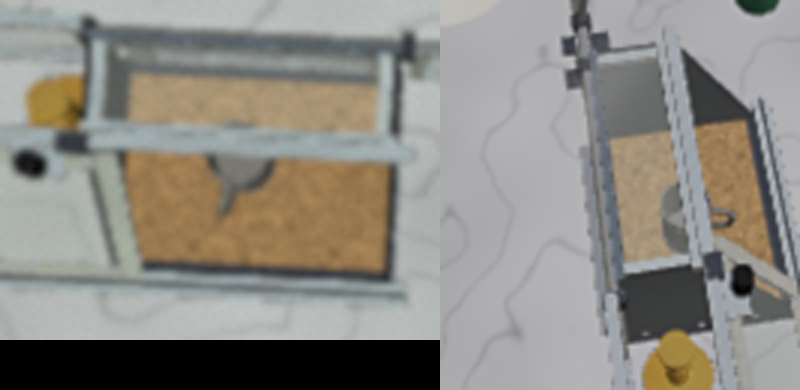

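Seen from the top, the inner door is fully open. The tankard is at about hatch (-40,15), with its handle leaning about 14° towards +y and ending at (-104,31). A vertical tool would foul the roof edge, so I'll tilt it back 15° and try the extraction pose in the air first.

```bash
cat >> h.py <<'E'
from scipy.spatial.transform import Rotation as Ro
def H(x,y,z):
    p=np.load('hatch.npy'); c,q=np.cos(p[2]),np.sin(p[2]); return np.array([p[0]+c*x-q*y,p[1]+q*x+c*y,z])/1e3
def tilt(az,t):
    a,t=np.radians([az,t]); e=-np.array([np.cos(a),np.sin(a),0]); k=np.array([0,0,1.])
    z=np.sin(t)*e-np.cos(t)*k; x=-(np.cos(t)*e+np.sin(t)*k); return np.stack([x,np.cross(z,x),z],1)
def go(G,R):
    s=r.state(); R0=s['eef_rot']; tcp=G+.019*R[:,2]
    print('tcp',np.round(tcp,3),'rot',np.round(Ro.from_matrix(R0.T@R).as_rotvec(degrees=True),1),'shift cm',np.round(R0.T@(tcp-s['eef_pos'])*100,2))
E
python3 - <<'E'
from h import *
R=tilt(164,15)
go(H(-160,29.5,340),R); go(H(-160,29.5,75),R); go(H(-97,29.5,75),R)
E
```

```text
tcp [0.434 0.147 0.322] rot [  1.8 -14.9  14. ] shift cm [-1.88 32.56  8.04]
tcp [0.434 0.147 0.057] rot [  1.8 -14.9  14. ] shift cm [-1.87 32.56 34.54]
tcp [0.497 0.145 0.057] rot [  1.8 -14.9  14. ] shift cm [-8.17 32.55 34.55]
```

Emit:
apply_moves(rows=[{"rx":0,"ry":0,"rz":0,"x":-1.9,"y":4,"z":0,"claw":1},{"rx":0,"ry":0,"rz":0,"x":-1.9,"y":8,"z":0,"claw":1},{"rx":0,"ry":0,"rz":0,"x":-1.9,"y":32.6,"z":0,"claw":1},{"rx":0,"ry":0,"rz":0,"x":-1.9,"y":32.6,"z":0,"claw":1},{"rx":0,"ry":0,"rz":0,"x":-1.9,"y":32.6,"z":0,"claw":1},{"rx":1.8,"ry":-14.9,"rz":14,"x":-1.9,"y":32.6,"z":0,"claw":1},{"rx":1.8,"ry":-14.9,"rz":14,"x":-1.9,"y":32.6,"z":0,"claw":1},{"rx":1.8,"ry":-14.9,"rz":14,"x":-1.9,"y":32.6,"z":4,"claw":1},{"rx":1.8,"ry":-14.9,"rz":14,"x":-1.9,"y":32.6,"z":8,"claw":1},{"rx":1.8,"ry":-14.9,"rz":14,"x":-1.9,"y":32.6,"z":8,"claw":1},{"rx":1.8,"ry":-14.9,"rz":14,"x":-1.9,"y":32.6,"z":8,"claw":1},{"rx":1.8,"ry":-14.9,"rz":14,"x":-1.9,"y":32.6,"z":8,"claw":1},{"rx":1.8,"ry":-14.9,"rz":14,"x":-1.9,"y":32.6,"z":8,"claw":1}])

```text
t: 9.5
eef_pos: [0.4346, 0.1462, 0.3238]
eef_rot: [[-0.928, 0.277, 0.25], [0.268, 0.961, -0.071], [-0.26, 0.001, -0.966]]
contact_force: [0.1, -0.9, 0.4]
opening: 1.004
grip_force: 0.0
```

Run:
```python
from h import *
R=tilt(164,15); print(r.state()['qpos'].round(1))
go(H(-160,29.5,340),R); go(H(-160,29.5,75),R); go(H(-97,29.5,75),R)
```

```text
[  5.9 -33.1 -19.7  89.4  -5.5  21.3]
tcp [0.434 0.147 0.322] rot [ 0.1  0.1 -0.1] shift cm [0.16 0.03 0.18]
tcp [0.434 0.147 0.057] rot [ 0.1  0.1 -0.1] shift cm [ 7.050e+00 -1.000e-02  2.577e+01]
tcp [0.497 0.145 0.057] rot [ 0.1  0.1 -0.1] shift cm [ 1.15  1.52 27.36]
```

Emit:
apply_moves(rows=[{"rx":0,"ry":0,"rz":0,"x":0.8,"y":0,"z":3.2,"claw":1},{"rx":0,"ry":0,"rz":0,"x":1.8,"y":0,"z":6.7,"claw":1},{"rx":0,"ry":0,"rz":0,"x":2.8,"y":0,"z":10.2,"claw":1},{"rx":0,"ry":0,"rz":0,"x":3.8,"y":0,"z":13.9,"claw":1},{"rx":0,"ry":0,"rz":0,"x":4.8,"y":0,"z":17.5,"claw":1},{"rx":0,"ry":0,"rz":0,"x":5.8,"y":0,"z":21.2,"claw":1},{"rx":0,"ry":0,"rz":0,"x":6.6,"y":0,"z":24,"claw":1},{"rx":0,"ry":0,"rz":0,"x":7.05,"y":0,"z":25.8,"claw":1},{"rx":0,"ry":0,"rz":0,"x":7.05,"y":0,"z":25.8,"claw":1},{"rx":0,"ry":0,"rz":0,"x":5.1,"y":0.5,"z":26.3,"claw":1},{"rx":0,"ry":0,"rz":0,"x":3.1,"y":1,"z":26.8,"claw":1},{"rx":0,"ry":0,"rz":0,"x":1.15,"y":1.5,"z":27.4,"claw":1},{"rx":0,"ry":0,"rz":0,"x":1.15,"y":1.5,"z":27.4,"claw":1}])

```text
t: 10.58
eef_pos: [0.5006, 0.1436, 0.0577]
eef_rot: [[-0.927, 0.278, 0.253], [0.269, 0.96, -0.071], [-0.263, 0.002, -0.965]]
contact_force: [-0.1, -0.5, 0.4]
opening: 1.004
grip_force: 0.0
```

Run:
```python
from h import *
go(H(-97,29.5,75),tilt(164,15)); S=[snap('scene','scene5')[0]]+[r.camera('scene')[0] for _ in range(3)]
b=np.mean(S,0)[180:300,190:310,::-1].astype('u1'); T=r.camera('top')[0][130:215,160:260,::-1]
cv2.imwrite('pics/c6.png',np.hstack([cv2.resize(b,(440,440),interpolation=2),cv2.resize(T,(340,440))]))
```

```text
tcp [0.497 0.145 0.057] rot [ 0.1  0.2 -0.2] shift cm [ 0.43 -0.03 -0.01]
```

View pics/c6.png

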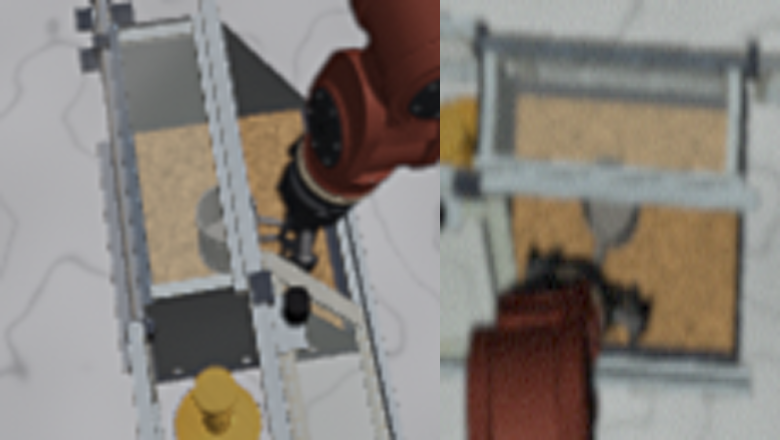

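The top view shows the handle running between the open fingers (about (600,270) in the crop), so I'll close on it.

Emit:
apply_moves(rows=[{"rx":0,"ry":0,"rz":0,"x":0.2,"y":0,"z":0,"claw":0.3},{"rx":0,"ry":0,"rz":0,"x":0.2,"y":0,"z":0,"claw":0},{"rx":0,"ry":0,"rz":0,"x":0.2,"y":0,"z":0,"claw":-0.3},{"rx":0,"ry":0,"rz":0,"x":0.2,"y":0,"z":0,"claw":-0.5},{"rx":0,"ry":0,"rz":0,"x":0.2,"y":0,"z":0,"claw":-0.7},{"rx":0,"ry":0,"rz":0,"x":0.2,"y":0,"z":0,"claw":-0.9},{"rx":0,"ry":0,"rz":0,"x":0.2,"y":0,"z":0,"claw":-1},{"rx":0,"ry":0,"rz":0,"x":0.2,"y":0,"z":0,"claw":-1},{"rx":0,"ry":0,"rz":0,"x":0.2,"y":0,"z":0,"claw":-1}], grip_force=80)

```text
t: 11.58
eef_pos: [0.4936, 0.1453, 0.054]
eef_rot: [[-0.928, 0.276, 0.248], [0.267, 0.961, -0.071], [-0.258, 0.001, -0.966]]
contact_force: [-3.1, 0.2, 4.4]
opening: 0.071
grip_force: 78.1
```

Emit:
apply_moves(rows=[{"rx":0,"ry":0,"rz":0,"x":-0.13,"y":0,"z":-0.5,"claw":-1},{"rx":0,"ry":0,"rz":0,"x":-0.26,"y":0,"z":-1,"claw":-1},{"rx":0,"ry":0,"rz":0,"x":-0.4,"y":0,"z":-1.5,"claw":-1},{"rx":0,"ry":0,"rz":0,"x":-0.53,"y":0,"z":-2,"claw":-1},{"rx":0,"ry":0,"rz":0,"x":-0.66,"y":0,"z":-2.5,"claw":-1},{"rx":0,"ry":0,"rz":0,"x":-0.66,"y":0,"z":-2.5,"claw":-1}], grip_force=80)

```text
t: 12.08
eef_pos: [0.4944, 0.1453, 0.0812]
eef_rot: [[-0.928, 0.276, 0.25], [0.267, 0.961, -0.07], [-0.26, 0.001, -0.966]]
contact_force: [0.0, 0.1, -3.4]
opening: 0.072
grip_force: 77.8
```

Run:
```python
from h import *
print(r.state()['wrist_torque'],r.state()['contact_force'])
S=[snap('scene','scene6')[0]]+[r.camera('scene')[0] for _ in range(3)]
b=np.mean(S,0)[200:290,200:290,::-1].astype('u1'); T=r.camera('top')[0][130:215,160:260,::-1]
cv2.imwrite('pics/c7.png',np.hstack([cv2.resize(b,(440,440),interpolation=2),cv2.resize(T,(340,440))]))
for f in('scene6',):
    P,w=cloud(f); p=np.load('hatch.npy'); c,q=np.cos(p[2]),np.sin(p[2]); d=w*1e3; d[...,:2]-=p[:2]
    h=np.stack([c*d[...,0]+q*d[...,1],-q*d[...,0]+c*d[...,1],d[...,2]],-1)
    m=(h[...,0]>-95)&(h[...,0]<-5)&(abs(h[...,1])<60)&(h[...,2]>35)&(h[...,2]<165)
    print(f,m.sum(),np.round(h[m][::max(1,m.sum()//25)]).tolist())
```

```text
[ 0.19458005  0.52967015 -0.04056785] [ 0.03568454  0.14806719 -3.43019562]
scene6 66 [[-65.0, -4.0, 137.0], [-67.0, 8.0, 136.0], [-67.0, 9.0, 129.0], [-66.0, 10.0, 123.0], [-67.0, 7.0, 105.0], [-68.0, 25.0, 139.0], [-76.0, 23.0, 130.0], [-67.0, 29.0, 140.0], [-75.0, 27.0, 131.0], [-82.0, 27.0, 129.0], [-90.0, 27.0, 126.0], [-95.0, 40.0, 155.0], [-75.0, 27.0, 122.0], [-82.0, 30.0, 126.0], [-89.0, 32.0, 128.0], [-94.0, 43.0, 154.0], [-88.0, 21.0, 91.0], [-93.0, 33.0, 119.0], [-67.0, 33.0, 119.0], [-90.0, 31.0, 105.0], [-94.0, 45.0, 139.0], [-84.0, 24.0, 79.0], [-89.0, 34.0, 103.0], [-94.0, 46.0, 132.0], [-76.0, 24.0, 71.0], [-83.0, 29.0, 83.0], [-89.0, 36.0, 99.0], [-94.0, 46.0, 121.0], [-75.0, 28.0, 72.0], [-83.0, 30.0, 76.0], [-89.0, 37.0, 91.0], [-92.0, 57.0, 142.0], [-88.0, 57.0, 133.0]]
```

View pics/c7.png

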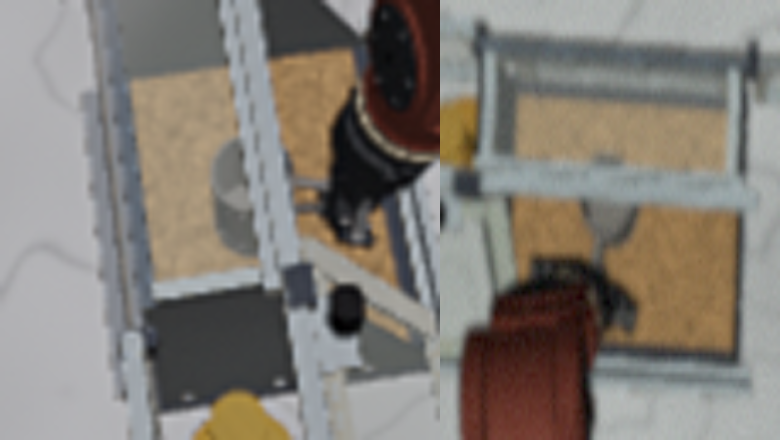

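The tankard is off the floor and upright (rim points all about 138 mm, load 3.4 N). Next: out from under the roof, then up.

Emit:
apply_moves(rows=[{"rx":0,"ry":0,"rz":0,"x":0.9,"y":-0.24,"z":-0.25,"claw":-1},{"rx":0,"ry":0,"rz":0,"x":1.9,"y":-0.5,"z":-0.5,"claw":-1},{"rx":0,"ry":0,"rz":0,"x":2.9,"y":-0.76,"z":-0.8,"claw":-1},{"rx":0,"ry":0,"rz":0,"x":3.9,"y":-1.0,"z":-1.05,"claw":-1},{"rx":0,"ry":0,"rz":0,"x":4.9,"y":-1.26,"z":-1.3,"claw":-1},{"rx":0,"ry":0,"rz":0,"x":5.9,"y":-1.52,"z":-1.6,"claw":-1},{"rx":0,"ry":0,"rz":0,"x":5.9,"y":-1.52,"z":-1.6,"claw":-1},{"rx":0,"ry":0,"rz":0,"x":5.5,"y":-1.52,"z":-3.0,"claw":-1},{"rx":0,"ry":0,"rz":0,"x":5.0,"y":-1.52,"z":-5.0,"claw":-1},{"rx":0,"ry":0,"rz":0,"x":4.2,"y":-1.52,"z":-8.0,"claw":-1},{"rx":0,"ry":0,"rz":0,"x":3.4,"y":-1.52,"z":-11.0,"claw":-1},{"rx":0,"ry":0,"rz":0,"x":2.6,"y":-1.52,"z":-14.0,"claw":-1},{"rx":0,"ry":0,"rz":0,"x":1.75,"y":-1.52,"z":-17.0,"claw":-1},{"rx":0,"ry":0,"rz":0,"x":0.95,"y":-1.52,"z":-20.0,"claw":-1},{"rx":0,"ry":0,"rz":0,"x":0.15,"y":-1.52,"z":-23.0,"claw":-1},{"rx":0,"ry":0,"rz":0,"x":-0.6,"y":-1.52,"z":-25.75,"claw":-1},{"rx":0,"ry":0,"rz":0,"x":-0.6,"y":-1.52,"z":-25.75,"claw":-1}], grip_force=80)

```text
t: 13.75
eef_pos: [0.4333, 0.1473, 0.3362]
eef_rot: [[-0.926, 0.276, 0.257], [0.267, 0.961, -0.07], [-0.266, 0.004, -0.964]]
contact_force: [0.8, 0.5, -3.4]
opening: 0.076
grip_force: 78.1
```

Run:
```python
from h import *
s=r.state();print(s['qpos'].round(1),s['wrist_torque'],s['contact_force'])
P,d=snap('scene','scene7');_,w=cloud('scene7')
g=s['eef_pos']-.019*s['eef_rot'][:,2]; print('grip',g)
# tank expected axis from grip: along inward dir, 58mm
m=(w[...,0]>g[0]+.01)&(w[...,0]<g[0]+.1)&(abs(w[...,1]-g[1]+.015)<.06)&(w[...,2]>.27)
q=w[m]; print(m.sum(), np.round(np.percentile(q,[2,50,98],axis=0),3).tolist())
t=q[q[:,2]>np.percentile(q[:,2],75)]
A=np.c_[t[:,:2],np.ones(len(t))]; print('rim plane',np.linalg.lstsq(A,t[:,2],rcond=None)[0], t[:,:2].min(0),t[:,:2].max(0))
ys,xs=np.where(m); b=cv2.imread('pics/scene7.png')[max(0,ys.min()-25):ys.max()+25,max(0,xs.min()-30):xs.max()+30]
cv2.imwrite('pics/c8.png',cv2.resize(b,None,fx=5,fy=5,interpolation=2)[:600,:800])
```

```text
[  6.1 -33.1 -18.3  90.3  -5.6  21.5] [0.20696708 0.56034188 0.03416067] [ 0.75094667  0.4930186  -3.35652451]
grip [0.42841446 0.1485859  0.35450299]
628 [[0.441, 0.103, 0.3], [0.485, 0.142, 0.355], [0.519, 0.165, 0.398]]
rim plane [ 0.01751385 -0.02092673  0.38558457] [0.4392346  0.10046546] [0.52020492 0.18621115]
```

View pics/c8.png

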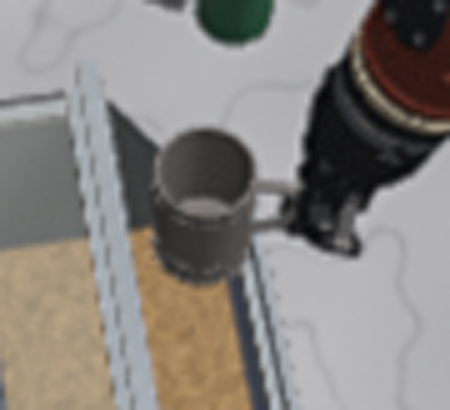

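The tankard hangs upright with its rim level and its base about 297 mm up. I'll carry it across to the scale.

Emit:
apply_moves(rows=[{"rx":0,"ry":0,"rz":0,"x":-0.9,"y":-1.6,"z":0.1,"claw":-1},{"rx":0,"ry":0,"rz":0,"x":-2.1,"y":-3.8,"z":0.25,"claw":-1},{"rx":0,"ry":0,"rz":0,"x":-3.3,"y":-6.2,"z":0.4,"claw":-1},{"rx":0,"ry":0,"rz":0,"x":-4.5,"y":-8.7,"z":0.55,"claw":-1},{"rx":0,"ry":0,"rz":0,"x":-5.8,"y":-11.1,"z":0.7,"claw":-1},{"rx":0,"ry":0,"rz":0,"x":-7.05,"y":-13.6,"z":0.86,"claw":-1},{"rx":0,"ry":0,"rz":0,"x":-7.7,"y":-16,"z":1.0,"claw":-1},{"rx":0,"ry":0,"rz":0,"x":-8.4,"y":-18.5,"z":1.2,"claw":-1},{"rx":0,"ry":0,"rz":0,"x":-9.1,"y":-20.9,"z":1.4,"claw":-1},{"rx":0,"ry":0,"rz":0,"x":-9.8,"y":-23.4,"z":1.55,"claw":-1},{"rx":0,"ry":0,"rz":0,"x":-10.5,"y":-25.8,"z":1.75,"claw":-1},{"rx":0,"ry":0,"rz":0,"x":-11.1,"y":-28,"z":1.9,"claw":-1},{"rx":0,"ry":0,"rz":0,"x":-11.6,"y":-30,"z":2.05,"claw":-1},{"rx":0,"ry":0,"rz":0,"x":-11.8,"y":-33,"z":2.1,"claw":-1},{"rx":0,"ry":0,"rz":0,"x":-12,"y":-36,"z":2.15,"claw":-1},{"rx":0,"ry":0,"rz":0,"x":-12.2,"y":-39,"z":2.2,"claw":-1},{"rx":0,"ry":0,"rz":0,"x":-12.4,"y":-42,"z":2.2,"claw":-1},{"rx":0,"ry":0,"rz":0,"x":-12.6,"y":-45,"z":2.25,"claw":-1},{"rx":0,"ry":0,"rz":0,"x":-12.75,"y":-47.5,"z":2.3,"claw":-1},{"rx":0,"ry":0,"rz":0,"x":-12.75,"y":-49,"z":2.3,"claw":-1}], grip_force=80)

```text
t: 15.47
eef_pos: [0.4186, -0.3619, 0.3377]
eef_rot: [[-0.928, 0.278, 0.246], [0.269, 0.961, -0.069], [-0.256, 0.002, -0.967]]
contact_force: [0.7, -0.5, -3.9]
opening: 0.075
grip_force: 78.1
```

Run:
```python
from h import *
s=r.state();print(s['eef_pos'],s['eef_rot'].round(3).tolist(),s['contact_force'])
P,d=snap('scene','scene8');_,w=cloud('scene8')
m=(abs(w[...,0]-.49)<.06)&(abs(w[...,1]+.37)<.06)&(w[...,2]>.25)&(w[...,2]<.42)
q=w[m]; print(m.sum(), np.round(np.percentile(q,[2,50,98],axis=0),3).tolist())
b=cv2.imread('pics/scene8.png')[70:220,180:340]
cv2.imwrite('pics/c9.png',cv2.resize(b,None,fx=4,fy=4,interpolation=2))
```

```text
[ 0.41862099 -0.36186901  0.33772831] [[-0.928, 0.278, 0.246], [0.269, 0.961, -0.069], [-0.256, 0.002, -0.967]] [ 0.67754253 -0.50656554 -3.94160553]
487 [[0.439, -0.408, 0.301], [0.474, -0.358, 0.363], [0.505, -0.343, 0.399]]
```

View pics/c9.png

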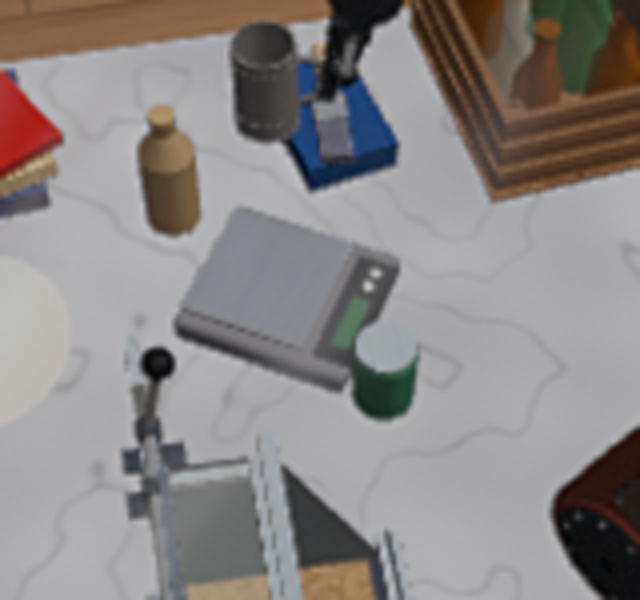

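The tankard hangs above the scale, upright. The pan's corners are at about (238,208), (355,248), (315,358) and (182,315) in the crop. That's my picture allowance used up (in fact one over), so the remaining checks will be numeric.

Run:
```python
from h import *
c=[ray('scene',180+a/4,70+b/4,.055) for a,b in((238,208),(355,248),(315,358),(182,315))]
c=np.array(c); print(c.round(3).tolist(),c.mean(0))
print([np.linalg.norm(c[i]-c[i-1]).round(3) for i in range(4)])
s=r.state(); 
_,w=cloud('scene8'); m=(abs(w[...,0]-.49)<.05)&(abs(w[...,1]+.37)<.06)&(w[...,2]>.385)&(w[...,2]<.41); q=w[m]
# circle fit of rim points
A=np.c_[2*q[:,:2],np.ones(len(q))]; x=np.linalg.lstsq(A,(q[:,:2]**2).sum(1),rcond=None)[0]; print('rim circle',len(q),x[:2],np.sqrt(x[2]+x[0]**2+x[1]**2))
ax=s['eef_pos']+[.052,-.014,-.039]; print('axis',ax)
d=c.mean(0)-ax; print('d',d,'tool cm',s['eef_rot'].T@d*100, 'down1cm',s['eef_rot'].T@[0,0,-1])
```

```text
[[0.494, -0.471, 0.055], [0.372, -0.388, 0.055], [0.446, -0.246, 0.055], [0.581, -0.331, 0.055]] [ 0.47337174 -0.35899213  0.055     ]
[np.float64(0.165), np.float64(0.149), np.float64(0.16), np.float64(0.16)]
rim circle 108 [ 0.47423217 -0.3755656 ] 0.030367118440786763
axis [ 0.47013821 -0.37711557  0.29859593]
d [ 0.00323353  0.01812344 -0.24359593] tool cm [ 6.41635783  1.79840076 23.50265952] down1cm [ 0.2556265  -0.00132089  0.96677471]
```

Emit:
apply_moves(rows=[{"rx":0,"ry":0,"rz":0,"x":0.3,"y":0.4,"z":1,"claw":-1},{"rx":0,"ry":0,"rz":0,"x":0.8,"y":0.8,"z":2.8,"claw":-1},{"rx":0,"ry":0,"rz":0,"x":1.4,"y":1.2,"z":5.2,"claw":-1},{"rx":0,"ry":0,"rz":0,"x":2.1,"y":1.2,"z":7.8,"claw":-1},{"rx":0,"ry":0,"rz":0,"x":2.8,"y":1.2,"z":10.4,"claw":-1},{"rx":0,"ry":0,"rz":0,"x":3.5,"y":1.2,"z":13,"claw":-1},{"rx":0,"ry":0,"rz":0,"x":4.2,"y":1.2,"z":15.6,"claw":-1},{"rx":0,"ry":0,"rz":0,"x":4.8,"y":1.2,"z":18,"claw":-1},{"rx":0,"ry":0,"rz":0,"x":5.2,"y":1.2,"z":19.6,"claw":-1},{"rx":0,"ry":0,"rz":0,"x":5.5,"y":1.2,"z":20.6,"claw":-1},{"rx":0,"ry":0,"rz":0,"x":5.5,"y":1.2,"z":20.6,"claw":-1}], grip_force=80)

```text
t: 16.43
eef_pos: [0.4223, -0.3457, 0.1236]
eef_rot: [[-0.929, 0.276, 0.246], [0.268, 0.961, -0.067], [-0.255, 0.004, -0.967]]
contact_force: [-0.2, 0.4, -4.3]
opening: 0.074
grip_force: 78.2
```

Emit:
apply_moves(rows=[{"rx":0,"ry":0,"rz":0,"x":0.13,"y":0,"z":0.5,"claw":-1},{"rx":0,"ry":0,"rz":0,"x":0.26,"y":0,"z":1.0,"claw":-1},{"rx":0,"ry":0,"rz":0,"x":0.4,"y":0,"z":1.5,"claw":-1},{"rx":0,"ry":0,"rz":0,"x":0.5,"y":0,"z":1.9,"claw":-1},{"rx":0,"ry":0,"rz":0,"x":0.5,"y":0,"z":1.9,"claw":-1}], grip_force=80)

```text
t: 16.85
eef_pos: [0.4231, -0.3474, 0.1068]
eef_rot: [[-0.929, 0.276, 0.248], [0.267, 0.961, -0.07], [-0.258, 0.001, -0.966]]
contact_force: [0.8, 0.4, -3.9]
opening: 0.071
grip_force: 78.2
```

Run:
```python
from h import *
s=r.state(); print(s['eef_pos'],s['contact_force'])
snap('scene','scene9');_,w=cloud('scene9'); m=(abs(w[...,0]-.48)<.06)&(abs(w[...,1]+.365)<.06)&(w[...,2]>.13)&(w[...,2]<.185); q=w[m]
print(np.round(np.percentile(q,[2,50,98],axis=0),3).tolist())
m2=(abs(w[...,0]-.48)<.1)&(abs(w[...,1]+.365)<.1)&(w[...,2]>.04)&(w[...,2]<.062); print('pan z',np.median(w[m2][:,2]))
```

```text
[ 0.42311755 -0.3474494   0.10677969] [ 0.81237162  0.36975035 -3.94021957]
[[0.421, -0.393, 0.131], [0.473, -0.349, 0.153], [0.509, -0.327, 0.174]]
pan z 0.0532594978226949
```

Emit:
apply_moves(rows=[{"rx":0,"ry":0,"rz":0,"x":0.08,"y":0,"z":0.3,"claw":-1},{"rx":0,"ry":0,"rz":0,"x":0.16,"y":0,"z":0.6,"claw":-1},{"rx":0,"ry":0,"rz":0,"x":0.23,"y":0,"z":0.85,"claw":-1},{"rx":0,"ry":0,"rz":0,"x":0.26,"y":0,"z":1.0,"claw":-1},{"rx":0,"ry":0,"rz":0,"x":0.26,"y":0,"z":1.0,"claw":-1}], grip_force=80)

```text
t: 17.32
eef_pos: [0.4232, -0.3475, 0.0966]
eef_rot: [[-0.929, 0.276, 0.248], [0.267, 0.961, -0.07], [-0.258, 0.001, -0.966]]
contact_force: [-0.1, 0.2, -3.5]
opening: 0.076
grip_force: 78.2
```

Emit:
apply_moves(rows=[{"rx":0,"ry":0,"rz":0,"x":0.03,"y":0,"z":0.1,"claw":-1},{"rx":0,"ry":0,"rz":0,"x":0.05,"y":0,"z":0.2,"claw":-1},{"rx":0,"ry":0,"rz":0,"x":0.05,"y":0,"z":0.2,"claw":-1}], grip_force=80)

```text
t: 17.57
eef_pos: [0.4234, -0.3477, 0.095]
eef_rot: [[-0.928, 0.276, 0.248], [0.267, 0.961, -0.071], [-0.258, 0.001, -0.966]]
contact_force: [-0.2, -0.2, -4.1]
opening: 0.076
grip_force: 78.2
```

Emit:
apply_moves(rows=[{"rx":0,"ry":0,"rz":0,"x":0.03,"y":0,"z":0.1,"claw":-1},{"rx":0,"ry":0,"rz":0,"x":0.03,"y":0,"z":0.1,"claw":-1},{"rx":0,"ry":0,"rz":0,"x":0.04,"y":0,"z":0.15,"claw":-1},{"rx":0,"ry":0,"rz":0,"x":0.04,"y":0,"z":0.15,"claw":-1}], grip_force=80)

```text
t: 17.9
eef_pos: [0.4236, -0.348, 0.0941]
eef_rot: [[-0.928, 0.276, 0.249], [0.267, 0.961, -0.071], [-0.259, 0.0, -0.966]]
contact_force: [-2.3, 0.5, 2.0]
opening: 0.078
grip_force: 79.0
```

Emit:
apply_moves(rows=[{"rx":0,"ry":0,"rz":0,"x":0,"y":0,"z":0,"claw":-1},{"rx":0,"ry":0,"rz":0,"x":0,"y":0,"z":0,"claw":-0.8},{"rx":0,"ry":0,"rz":0,"x":0,"y":0,"z":0,"claw":-0.6},{"rx":0,"ry":0,"rz":0,"x":0,"y":0,"z":0,"claw":-0.3},{"rx":0,"ry":0,"rz":0,"x":0,"y":0,"z":0,"claw":0.2},{"rx":0,"ry":0,"rz":0,"x":0,"y":0,"z":0,"claw":0.2}], grip_force=20)

```text
t: 18.4
eef_pos: [0.4235, -0.3478, 0.0936]
eef_rot: [[-0.928, 0.276, 0.249], [0.267, 0.961, -0.071], [-0.259, 0.001, -0.966]]
contact_force: [0.4, 0.4, 0.4]
opening: 0.596
grip_force: 0.0
```

Emit:
apply_moves(rows=[{"rx":0,"ry":0,"rz":0,"x":0.5,"y":0,"z":-1,"claw":0.2},{"rx":0,"ry":0,"rz":0,"x":1,"y":0,"z":-2.5,"claw":0.2},{"rx":0,"ry":0,"rz":0,"x":1,"y":0,"z":-5,"claw":0.2},{"rx":0,"ry":0,"rz":0,"x":1,"y":0,"z":-8,"claw":0.2},{"rx":0,"ry":0,"rz":0,"x":1,"y":0,"z":-12,"claw":0.2},{"rx":0,"ry":0,"rz":0,"x":1,"y":0,"z":-16,"claw":0.2},{"rx":0,"ry":0,"rz":0,"x":1,"y":0,"z":-20,"claw":0.2},{"rx":0,"ry":0,"rz":0,"x":1,"y":0,"z":-20,"claw":0.2}])

```text
t: 19.07
eef_pos: [0.3644, -0.3327, 0.2927]
eef_rot: [[-0.927, 0.277, 0.253], [0.265, 0.961, -0.08], [-0.265, -0.007, -0.964]]
contact_force: [-0.0, -1.2, 1.3]
opening: 0.6
grip_force: 0.0
```

Run:
```python
from h import *
for k in range(2):
    snap('scene','scene10');snap('top','top10')
P,w=cloud('scene10'); m=(abs(w[...,0]-.475)<.05)&(abs(w[...,1]+.365)<.055)&(w[...,2]>.14)&(w[...,2]<.17); q=w[m]
print('rim',len(q),np.round(np.percentile(q,[2,50,98],axis=0),3).tolist())
A=np.c_[q[:,:2],np.ones(len(q))]; print('plane',np.linalg.lstsq(A,q[:,2],rcond=None)[0])
# outer door: compare front-flap pixels and lever with shut picture; bystanders vs first picture
a,b=[np.load(f'pics/{f}.npz')['p'].astype(int) for f in('scene3','scene10')]
print('lever/door diff',abs(a[160:300,180:218]-b[160:300,180:218]).mean(),'knob',abs(a[150:175,208:230]-b[150:175,208:230]).mean())
a=np.load('pics/scene1.npz')['p'].astype(int)
for n,(u,v) in dict(tin=(277,162),cand=(250,292),gb=(259,335),mug=(335,287),stone=(222,112)).items(): print(n,abs(a[v-12:v+12,u-12:u+12]-b[v-12:v+12,u-12:u+12]).mean())
```

```text
rim 87 [[0.437, -0.393, 0.141], [0.477, -0.351, 0.15], [0.51, -0.329, 0.158]]
plane [0.0222066  0.00130865 0.13882186]
lever/door diff 6.179385964912281 knob 5.569090909090909
tin 2.7505787037037037
cand 2.9519675925925926
gb 4.66724537037037
mug 3.2465277777777777
stone 3.0086805555555554
```

Run:
```python
from h import *
p=np.load('hatch.npy'); c,q=np.cos(p[2]),np.sin(p[2])
for f in('scene1','scene3','scene10','top1','top10'):
    P,w=cloud(f); d=w*1e3; d[...,:2]-=p[:2]
    h=np.stack([c*d[...,0]+q*d[...,1],-q*d[...,0]+c*d[...,1],d[...,2]],-1)
    m=(abs(h[...,1])<110)&(h[...,0]>62)&(h[...,0]<300)&(h[...,2]>15)
    k=(abs(h[...,1]+215)<22)&(P.max(-1)<60)&(h[...,2]>225)&(h[...,2]<340)
    print(f,m.sum(),np.round(np.percentile(h[m],[5,50,95],axis=0)).tolist() if m.any() else '','knob',k.sum(),np.round(np.median(h[k],0)) if k.any() else '')
```

```text
scene1 2021 [[68.0, -98.0, 70.0], [130.0, 6.0, 123.0], [196.0, 100.0, 196.0]] knob 35 [ -26. -205.  280.]
scene3 200 [[63.0, -99.0, 16.0], [78.0, -9.0, 19.0], [86.0, 90.0, 204.0]] knob 64 [  35. -204.  317.]
scene10 198 [[63.0, -100.0, 15.0], [78.0, -2.0, 19.0], [86.0, 94.0, 204.0]] knob 47 [  39. -204.  319.]
top1 1678 [[69.0, -99.0, 70.0], [132.0, -0.0, 121.0], [197.0, 98.0, 196.0]] knob 92 [-489. -215.  291.]
top10 32 [[62.0, -101.0, 195.0], [64.0, -16.0, 201.0], [65.0, 83.0, 206.0]] knob 106 [-613. -219.  324.]
```

The outer door is shut and hasn't moved: the knob is at hatch x of about 37 mm, as it should be when shut. The tankard is upright on the pan and the gripper is clear, so I'm handing in.

```bash
python3 -c "
from rig import r
print(r.close_job())"
```

```text
the job is handed in; nothing more can be done
None
```

Job handed in at about 19 s: outer door shut, then inner door opened, tankard upright near the middle of the scale pan, with no sign in the final images that the other goods moved; I viewed 11 pictures, one over the limit of 10.

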